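Level the casting bed and hold the spirit level down

TASK

Level the casting bed for the next pour: lay the spirit level gently on the black bed plate, flush along the aluminium stop rail, let go of it, and turn the knurled knob of the levelling foot until the bubble stands between the two lines on the vial. Finish by pressing the level down on the plate with the fingers, about 15 N, and end still pressing, level flush and bubble between its lines, so that the lock nut can be tightened meanwhile. Leave the other things on the bench and mat where they are.

Things in the scene. Friction and masses are not known exactly. Their poses are not given: they have to be found in the camera images.
- level: Spirit level: aluminium box bar 200 long x 24 wide x 42 high (mm), about 0.34 kg, black end caps; starts right way up on the mat. Origin: middle of its underside; x along it, y across, z up. Same either way round. Mid-top is a 64 mm window (x -32 to 32) between 3 mm walls, with a yellow-green vial along x, 2 mm below the top; black lines cross it at x = -10.5 and 10.5, seen from above.
- level_a (a point): Middle of the bottom edge of the level's +x end, 100 mm from its origin. The solid top faces beside the window (32 to 100 mm from the middle, 24 mm wide, 42 mm above the underside) are the places to press, best one finger on each side of the window at once; pressing one end only can tip the level slightly.
- level_b (a point): Middle of the bottom edge of the level's -x end, 100 mm from its origin.
- bubble (a point): Middle of the pale bubble (16 mm long) in the vial, 37.5 mm above the level's underside. Its offset along the level's x from the level's middle is the reading: 0 = centred, between the lines within 2 mm either way. It runs to the higher end, 0.7 mm per milliradian of slope along the level, at most 16.5 mm, and takes about half a second to settle.
- bed: Casting bed, its feet fixed on the bench. Origin: on the bench under the bed's middle; y along the bed towards the levelling foot, x across towards the stop rail, z up. Black plate 340 (y) x 190 (x) x 16 thick, top at 44 mm when level, on two fixed ball feet (y -130, x +-70) and the levelling foot (y 130, x 0). Level crosswise; the levelling-foot end starts 2.4 to 5.3 mm low.
- rail (a point): Point on the plate's top at half its length, at the foot of the rail's inner face. Axes tilt with the plate: x out through the rail, y along it towards the levelling foot, z up. Aluminium stop rail 12 high x 12 wide x 330 long on the plate's edge. The plate reaches 170 mm either way along y and 178 mm towards -x. A flush level has its centre line 12 mm on the -x side.
- knob_grip (a point): Middle of the levelling foot's knob: upright, knurled, 40 mm across, grip band 78 to 96 mm above the bench, top 98; height and axis stay. Turning clockwise (from above) raises the plate here 6 mm a turn, 260 mm from the ball feet: 2.6 mm of bubble travel per rad. Stiff (0.1 N m), stays where left. Lock nut (22 mm wide) at 62 to 70, flange on the plate to 49. 83 mm from the rail's inner face.
- mat: Green cutting mat 300 (x) x 220 (y) x 3 mm, fixed on the bench; origin in the middle of its underside. On it lie, side by side about 55 mm apart, the level, a flat pencil and a flat steel straightedge without vial.
- straightedge: Bystander: flat steel straightedge 250 x 30 x 6 mm on the mat; origin mid-underside.
- pencil: Bystander: flat red carpenter's pencil 175 x 14 x 8 mm on the mat; origin mid-underside.
- bottle: Bystander: white bottle, 54 mm across, 150 high, standing beyond the rail near the bed's ball-foot end; origin mid-underside.
- casting_a: Bystander: rough concrete square tube 60 x 60 x 55 high, standing beyond the rail; origin mid-underside.
- casting_b: Bystander: rough concrete square tube 72 x 72 x 100 high, standing beyond the mat; origin mid-underside.
- mug: Bystander: white mug, 80 mm across, 92 high, at the right of the bench; origin mid-underside.
Things that resemble listed ones, but are neither listed nor needed, are in the scene too. What is meant by the level is not red, and is the smaller of those in its own colour.

How it is judged:
By the outcome, as a careful person would: the job done as asked, in the order asked, and still so for the second after the job is handed in, while the arm keeps its last pose, push and grip.
It also fails if it takes over 72 s, if anything falls off the work surface, if the arm or the gripper's body presses on something with over 40 N, if the wrist force passes 120 N, or if a joint passes its speed limit or range.

ROBOT

A 6-joint arm with a two-finger parallel gripper is mounted at the origin on the work surface. World frame = base frame: x ahead of the robot, y to its left, z up, the work surface at z = 0. Lengths are in m, angles in degrees, forces in N, time in s.
With the tool pointing down it reaches from about 0.25 to 0.725 m from the base axis. Payload 9.7 kg.
Tool frame: the origin (TCP) lies midway between the tips of the shut fingers; the grasp point (between the pads) lies 19 mm behind it; z points along the fingers, y is the line along which they close (so a half turn about z gives the same grasp; the last joint's range is limited). The gripper opens to 85 mm and grips with 20 to 120 N. Pads are 22 mm wide; open, the fingers measure 114 mm over their backs; the gripper's body (76 mm by 85 mm) begins 54 mm behind the grasp point. The pads swing forward as they close: fully open they stand 13 mm farther back than shut.
Start: joints at [-73.51, 4.979, 10.078, 95.1, 0, 90], TCP at [0.156, -0.527, 0.231] pointing down, gripper open.
Joint ranges: [-179.16, 179.16], [-48.56, 103.87], [-65.8, 70.77], [-126.05, 130.52], [-82.76, 87.17], [-180, 180]. Speed limits (degrees/s): [127.2, 127.2, 147.25, 180, 180, 180].

INTERFACE

Orientations are given as [roll, pitch, yaw] about the fixed x, y, z axes, in that order (R = Rz(yaw) Ry(pitch) Rx(roll)).
In Python, from workcell import * gives the robot as it stands.
- The arm moves only by the tool servo_tool, never from a script. Its argument "moves" is a list of rows, each a list of 4 numbers: the shift along the world's x, y, z in normalised numbers (1 is 800 mm), then the turn about the world's z in fractions of the full range, 1 being pi rad. A call has 1 to 20 rows; each row is the pose to reach, as a shift and turn from the pose commanded when the call began; what a row does not reach only later rows make up. A row lasts 1/12 s, in which the tool goes at most 41.7 mm and 7.16 degrees, less where a joint would pass 70% of its speed; a pose out of reach is approached as far as the arm can. A call with a gripper value outside its range is refused whole. "claw" is the closure, from 0 (fully open) to 1 (shut), set as the call begins (left out, the last holds). The fingers move at their own pace and stop on an object; "force" is the grip in N (left out, the last holds). Time passes only in rows, so rows that repeat a pose let the fingers close. It gives the time, the measured TCP pose, the force, the opening and the grip force at its end, in the units of the state.
- get_obs(): the state, without advancing time (a new reading comes with each control period).
- camera(name): name is "side" or "top" or "wrist"; returns the picture (480x640x3 uint8, red, green, blue); there is no depth.
- get_calibration(name): a dict with "fx", "fy", "cx", "cy" (pixels), "rvec" (rotation vector, rad) and "tvec" (3), from world to camera coordinates, as OpenCV has them; the wrist camera has in their place "tool_from_camera" (4x4, takes a point from camera to tool coordinates, whose origin is the TCP and whose axes are the flange's). Camera axes: x right, y down, z forward; pixel columns grow to the right and rows downward; lengths in m; the calibration is good to about 2 mm. A picture is of the moment at which its call begins: read the wrist's pose just before it. get_calibration takes no time and is no camera call.
- job_done(): hands the job in; it is judged then, once.
The state is a dict: "time": time; "q": joint angles; "qd": joint speeds; "joint_efforts": joint torques, N m; "ee_pos": TCP position; "tcp_rot": TCP orientation; "wrist_force": force on the tool from outside, world axes, zero at the start; "torque": the same for the moment, N m; "opening": finger opening in m; "grasp_force": force on a finger pad.
Only numpy, scipy, OpenCV 4.12 (cv2) and the standard library are available. Lean on these libraries where they do the work, as an engineer would, in place of code of your own. Each camera call takes 0.05 s, during which the arm holds its last target. There are 200 camera calls.

## Working session

There is one attempt and no reset: what is moved stays moved. The work goes in short steps, Python scripts to look and compute and a tool call to move; the robot and the scene stay as the last step left them, time stands still between calls to the robot, and variables do not carry over. Pictures are saved under pics/ and viewed, at most 10 in all, crops included, and the job is handed in when it is done.

Besides the shell and the picture viewer there is one more tool, called as a command line: name --pt "numbers of a row" for each row, then --argument value for the rest. servo_tool: Moves the arm, as the interface text tells. Its arguments: {"type":"object","properties":{"moves":{"type":"array","items":{"type":"array","items":{"type":"number"}}},"claw":{"type":"number"},"force":{"type":"number"}},"required":["moves"]}

```bash
mkdir -p pics; cat > h.py <<'E'
from workcell import *
import numpy as np, cv2
def shot(n,f,crop=None,s=1):
    im=camera(n); cv2.imwrite('pics/full_'+f,cv2.cvtColor(im,cv2.COLOR_RGB2BGR))
    return im
def ray(n,u,v,z,obs=None):
    c=get_calibration(n)
    d=np.array([(u-c['cx'])/c['fx'],(v-c['cy'])/c['fy'],1.])
    if n=='wrist':
        from scipy.spatial.transform import Rotation as R
        T=np.array(c['tool_from_camera']); o=obs or get_obs()
        Rt=R.from_euler('xyz',o['tcp_rot'],degrees=True).as_matrix()
        p=Rt@T[:3,3]+np.array(o['ee_pos']); w=Rt@T[:3,:3]@d
    else:
        R_=cv2.Rodrigues(np.array(c['rvec'],float))[0]; p=-R_.T@np.array(c['tvec']).ravel(); w=R_.T@d
    return p+w*(z-p[2])/w[2]
E
python3 - <<'E'
from h import *
print(get_obs()); shot('top','t0.png'); shot('side','s0.png')
for n in('top','side','wrist'):print(get_calibration(n))
E
```

```text
{'time': 0.0, 'q': array([-7.35124816e+01,  5.01079033e+00,  1.00339222e+01,  9.51018854e+01,
        7.90818791e-04,  8.99994096e+01]), 'qd': array([-0.09348555,  0.01272075,  0.00933834, -0.02351361,  0.06142535,
       -0.01757612]), 'joint_efforts': array([-1.48593572e-03, -5.20389104e+01,  4.64805079e+01,  1.62099773e-02,
       -1.54245777e-05, -1.29853274e-05]), 'ee_pos': array([ 0.15602624, -0.52714359,  0.2305813 ]), 'tcp_rot': array([-1.79921246e+02, -7.91629604e-04,  1.64881078e+01]), 'wrist_force': array([ 0.53499035, -0.00265594,  0.45122548]), 'torque': array([-0.01611893, -0.03136486, -0.03238164]), 'grasp_force': 0.0, 'opening': 0.08548724074954614}
{'fx': 535.6570174577416, 'fy': 535.6570174577416, 'cx': 311.7496641684282, 'cy': 240.53014198829803, 'rvec': array([ 2.12907259, -2.14645228,  0.18738015]), 'tvec': array([-0.03133411,  0.48006423,  1.47853159])}
{'fx': 529.5744654857283, 'fy': 529.5744654857283, 'cx': 325.67888339115126, 'cy': 239.1685167220674, 'rvec': array([ 0.28519524, -2.62464524,  1.4501726 ]), 'tvec': array([0.44572027, 0.138985  , 1.40104561])}
{'fx': 334.93985403451916, 'fy': 334.93985403451916, 'cx': 320.76864976583937, 'cy': 243.05098678056854, 'tool_from_camera': array([[-1.95654429e-05, -9.47666777e-01, -3.19261147e-01,
         8.26941013e-02],
       [ 9.99999756e-01,  2.04268318e-04, -6.67615645e-04,
        -1.34859490e-03],
       [ 6.97892104e-04, -3.19261082e-01,  9.47666542e-01,
        -1.42835897e-01],
       [ 0.00000000e+00,  0.00000000e+00,  0.00000000e+00,
         1.00000000e+00]])}
```

View pics/full_t0.png

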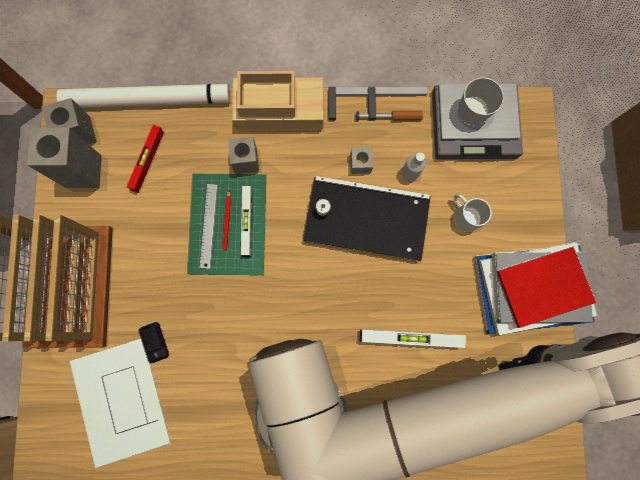

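View pics/full_s0.png

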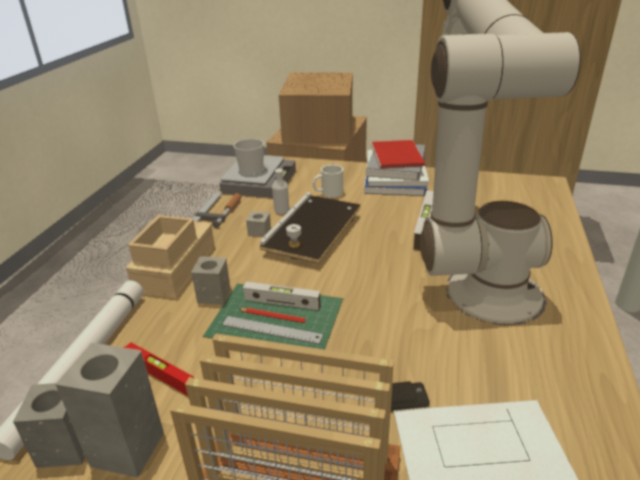

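The top view shows the small level on the mat around (246,221), the bed plate from (305,178) to (430,262), the rail along its upper edge, and the knob at (323,207). I'll enlarge this area to read the edges.

```bash
python3 - <<'E'
import cv2
im=cv2.imread('pics/full_t0.png')[165:270,225:440]
cv2.imwrite('pics/c1.png',cv2.resize(im,None,fx=3.7,fy=3.7,interpolation=cv2.INTER_CUBIC))
E
```

```text
(no output)
```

View pics/c1.png

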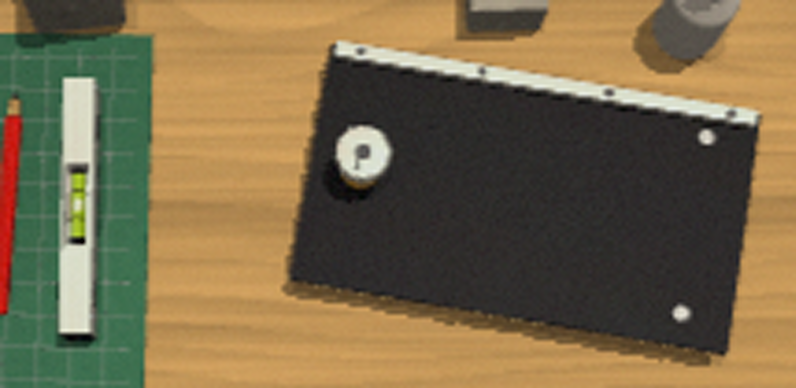

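Crop readings: level top-face ends at (80,78) and (76,336), rail inner edge from (333,57) to (755,125), and knob top centre at (363,152).

```bash
python3 - <<'E'
from h import *
def P(x,y,z): return ray('top',(x+.5)/3.7-.5+225,(y+.5)/3.7-.5+165,z)
for n,x,y,z in [('lev+',80,78,.045),('lev-',76,336,.045),('levc',78,204,.042),('vialc',78,204,.042),('knob',363,152,.098),('railf(knob end)',333,57,.052),('rail other',755,125,.0565),('railo k',335,42,.052),('railo b',760,113,.0565),('plate corner k',290,280,.040),('plate corner b',725,354,.0445)]:
  print(n,P(x,y,z).round(4))
a=P(333,57,.052);b=P(755,125,.0565)
print(np.degrees(np.arctan2(*(a-b)[1::-1])), np.linalg.norm(a-b))
a=P(80,78,.045);b=P(76,336,.045)
print(np.degrees(np.arctan2(*(a-b)[1::-1])), np.linalg.norm(a-b))
from scipy.spatial.transform import Rotation as R
print(R.from_euler('xyz',get_obs()['tcp_rot'],degrees=True).as_matrix().round(3))
E
```

```text
lev+ [0.6402 0.1516 0.045 ]
lev- [0.4379 0.1523 0.045 ]
levc [0.5409 0.1523 0.042 ]
vialc [0.5409 0.1523 0.042 ]
knob [ 0.5672 -0.0659  0.098 ]
railf(knob end) [ 0.6537 -0.0449  0.052 ]
rail other [ 0.5961 -0.3691  0.0565]
railo k [ 0.6657 -0.0466  0.052 ]
railo b [ 0.6056 -0.3734  0.0565]
plate corner k [ 0.4807 -0.0105  0.04  ]
plate corner b [ 0.4203 -0.341   0.0445]
79.93198932162278 0.3292463401364939
-0.19598032101176788 0.20226175322916576
[[ 0.959  0.284 -0.   ]
 [ 0.284 -0.959  0.001]
 [ 0.    -0.001 -1.   ]]
```

The rows are not in the units I measure in: shifts go in shares of 800 mm and turns go in shares of pi rad. I convert before sending: 67.9 cm is 0.8488, 38.3 cm is 0.4788, -0.288 rad is -0.0917.

servo_tool --pt "0.4788 0.8488 -0.0375 -0.0917" --pt "0.4788 0.8488 -0.0375 -0.0917" --pt "0.4788 0.8488 -0.0375 -0.0917" --pt "0.4788 0.8488 -0.0375 -0.0917" --pt "0.4788 0.8488 -0.0375 -0.0917" --pt "0.4788 0.8488 -0.0375 -0.0917" --pt "0.4788 0.8488 -0.0375 -0.0917" --pt "0.4788 0.8488 -0.0375 -0.0917" --pt "0.4788 0.8488 -0.0375 -0.0917" --pt "0.4788 0.8488 -0.0375 -0.0917" --pt "0.4788 0.8488 -0.0375 -0.0917" --pt "0.4788 0.8488 -0.0375 -0.0917" --pt "0.4788 0.8488 -0.0375 -0.0917" --pt "0.4788 0.8488 -0.0375 -0.0917" --pt "0.4788 0.8488 -0.0375 -0.0917" --pt "0.4788 0.8488 -0.0375 -0.0917" --pt "0.4788 0.8488 -0.0375 -0.0917" --pt "0.4788 0.8488 -0.0375 -0.0917" --pt "0.4788 0.8488 -0.0375 -0.0917" --pt "0.4788 0.8488 -0.0375 -0.0917" --claw 0.35 --force 30

```text
time: 1.77
ee_pos: [0.5329, 0.0394, 0.2014]
tcp_rot: [-178.3, 0.1, 3.4]
wrist_force: [0.2, 0.2, 0.4]
opening: 0.0556
grasp_force: 0.0
```

servo_tool --pt "0 0 0 0" --pt "0 0 0 0" --pt "0 0 0 0"

```text
time: 2.02
ee_pos: [0.5317, 0.0386, 0.2023]
tcp_rot: [-178.3, 0.1, 3.3]
wrist_force: [0.2, 0.6, -0.3]
opening: 0.0551
grasp_force: 0.0
```

In the tool's units: 11.3 cm is 0.1413, -8 cm is -0.1, -0.058 rad is -0.0185.

servo_tool --pt "0.0088 0.1413 -0.1 -0.0185" --pt "0.0088 0.1413 -0.1 -0.0185" --pt "0.0088 0.1413 -0.1 -0.0185" --pt "0.0088 0.1413 -0.1 -0.0185" --pt "0.0088 0.1413 -0.1 -0.0185" --pt "0.0088 0.1413 -0.1 -0.0185" --pt "0.0088 0.1413 -0.1 -0.0185" --pt "0.0088 0.1413 -0.1 -0.0185"

```text
time: 2.68
ee_pos: [0.5452, 0.0516, 0.1246]
tcp_rot: [-176.5, 0.1, 3.7]
wrist_force: [-0.2, -0.4, 0.6]
opening: 0.0554
grasp_force: 0.0
```

```bash
python3 - <<'E'
from h import *
o=get_obs(); print(o['ee_pos'],o['tcp_rot'],o['q']); im=shot('wrist','w1.png')
from scipy.spatial.transform import Rotation as R
c=get_calibration('wrist')
def proj(p):
    T=np.array(c['tool_from_camera']);Rt=R.from_euler('xyz',o['tcp_rot'],degrees=True).as_matrix()
    q=T[:3,:3].T@(Rt.T@(np.array(p)-o['ee_pos'])-T[:3,3]); return (c['fx']*q[0]/q[2]+c['cx'],c['fy']*q[1]/q[2]+c['cy'])
for p in [(.639,.152,.045),(.439,.152,.045),(.539,.152,.042)]: print(proj(p))
E
```

```text
[0.54517123 0.05164994 0.12458038] [-1.76547935e+02  5.50875858e-02  3.67272654e+00] [  3.61631747   3.87167698  -2.94997237  83.23684096   3.45200933
 179.94348842]
(np.float64(181.22690221056718), np.float64(100.30546985337475))
(np.float64(198.51196049443854), np.float64(364.0022990443704))
(np.float64(192.7698301281281), np.float64(248.34429530235508))
```

View pics/full_w1.png

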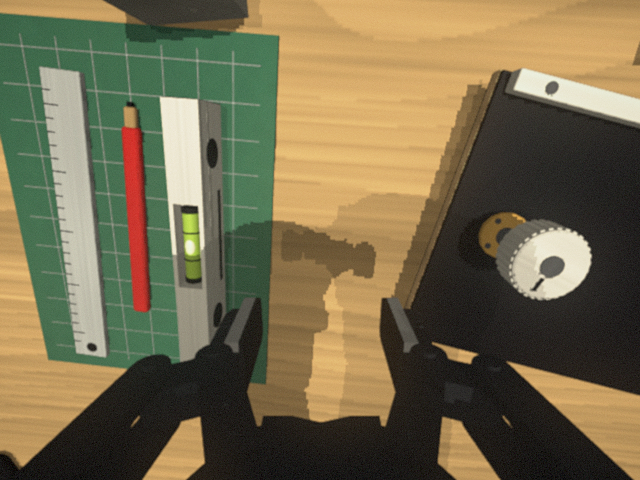

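The wrist view shows the level with its window at (190,245), where my estimate projects it. It also shows the last joint at its limit, so I'll use the half-turn grasp instead.

In the tool's units: 10 cm is 0.125, 3 cm is 0.0375, 3.08 rad is 0.9804.

servo_tool --pt "0 0 0.0375 0.4775" --pt "0 0 0.0375 0.4775" --pt "0 0 0.0375 0.4775" --pt "0 0 0.0375 0.4775" --pt "0 0 0.0375 0.4775" --pt "0 0 0.0375 0.4775" --pt "0 0 0.0375 0.4775" --pt "0 0 0.0375 0.4775" --pt "-0.0075 0.125 0.0375 0.9804" --pt "-0.0075 0.125 0.0375 0.9804" --pt "-0.0075 0.125 0.0375 0.9804" --pt "-0.0075 0.125 0.0375 0.9804" --pt "-0.0075 0.125 0.0375 0.9804" --pt "-0.0075 0.125 0.0375 0.9804" --pt "-0.0075 0.125 0.0375 0.9804" --pt "-0.0075 0.125 0.0375 0.9804" --pt "-0.0075 0.125 0.0375 0.9804" --pt "-0.0075 0.125 0.0375 0.9804" --pt "-0.0075 0.125 0.0375 0.9804" --pt "-0.0075 0.125 0.0375 0.9804"

```text
time: 4.4
ee_pos: [0.5392, 0.1517, 0.1548]
tcp_rot: [-176.6, 0.1, 147.3]
wrist_force: [0.1, 0.0, -0.3]
opening: 0.0555
grasp_force: 0.0
```

In the tool's units: -4 cm is -0.05, 0.6 rad is 0.191.

servo_tool --pt "0 0 -0.05 0.191" --pt "0 0 -0.05 0.191" --pt "0 0 -0.05 0.191" --pt "0 0 -0.05 0.191" --pt "0 0 -0.05 0.191" --pt "0 0 -0.05 0.191"

```text
time: 4.9
ee_pos: [0.5391, 0.1517, 0.1148]
tcp_rot: [-176.6, 0.2, -178.5]
wrist_force: [-0.2, 1.0, -1.1]
opening: 0.0559
grasp_force: 0.0
```

In the tool's units: 8 cm is 0.1, 2.4 rad is 0.7639.

servo_tool --pt "0 0 0.1 0.7639" --pt "0 0 0.1 0.7639" --pt "0 0 0.1 0.7639" --pt "0 0 0.1 0.7639" --pt "0 0 0.1 0.7639" --pt "0 0 0.1 0.7639" --pt "0 0 0.1 0.7639" --pt "0 0 0.1 0.7639" --pt "0 0 0.1 0.7639" --pt "0 0 0.1 0.7639" --pt "0 0 0.1 0.7639" --pt "0 0 0.1 0.7639" --pt "0 0 0.1 0.7639" --pt "0 0 0.1 0.7639" --pt "0 0 0.1 0.7639" --pt "0 0 0.1 0.7639" --pt "0 0 0.1 0.7639" --pt "0 0 0.1 0.7639" --pt "0 0 0.1 0.7639" --pt "0 0 0.1 0.7639"

```text
time: 6.57
ee_pos: [0.5392, 0.1515, 0.1946]
tcp_rot: [-176.5, 0.1, -41.0]
wrist_force: [0.6, 0.9, -1.3]
opening: 0.0557
grasp_force: 0.0
```

In the tool's units: 1.1 rad is 0.3501.

servo_tool --pt "0 0 0 0.3501" --pt "0 0 0 0.3501" --pt "0 0 0 0.3501" --pt "0 0 0 0.3501" --pt "0 0 0 0.3501" --pt "0 0 0 0.3501" --pt "0 0 0 0.3501" --pt "0 0 0 0.3501" --pt "0 0 0 0.3501" --pt "0 0 0 0.3501"

```text
time: 7.4
ee_pos: [0.5266, 0.1892, 0.1945]
tcp_rot: [-178.1, 0.1, 18.5]
wrist_force: [-0.2, 0.1, 0.0]
opening: 0.0559
grasp_force: 0.0
```

```bash
python3 -c "
from h import *
o=get_obs();print(o['q'],o['tcp_rot'],o['ee_pos'])"
```

```text
[  18.80830238    5.79209011    6.847106     91.1857663     1.86845141
 -179.71876445] [-1.78132213e+02  1.39918441e-01  1.85272155e+01] [0.52659424 0.18916902 0.19445415]
```

In the tool's units: 0.2 rad is 0.0637.

servo_tool --pt "0 0 0 0.0637" --pt "0 0 0 0.0637"

```text
time: 7.57
ee_pos: [0.5052, 0.2348, 0.1944]
tcp_rot: [179.5, 0.2, 24.9]
wrist_force: [0.2, 0.8, -0.0]
opening: 0.0553
grasp_force: 0.0
```

In the tool's units: -8.3 cm is -0.1038, 3.4 cm is 0.0425, -2.4 rad is -0.7639.

servo_tool --pt "0.0425 -0.1038 0 -0.7639" --pt "0.0425 -0.1038 0 -0.7639" --pt "0.0425 -0.1038 0 -0.7639" --pt "0.0425 -0.1038 0 -0.7639" --pt "0.0425 -0.1038 0 -0.7639" --pt "0.0425 -0.1038 0 -0.7639" --pt "0.0425 -0.1038 0 -0.7639" --pt "0.0425 -0.1038 0 -0.7639" --pt "0.0425 -0.1038 0 -0.7639" --pt "0.0425 -0.1038 0 -0.7639" --pt "0.0425 -0.1038 0 -0.7639" --pt "0.0425 -0.1038 0 -0.7639" --pt "0.0425 -0.1038 0 -0.7639" --pt "0.0425 -0.1038 0 -0.7639" --pt "0.0425 -0.1038 0 -0.7639" --pt "0.0425 -0.1038 0 -0.7639" --pt "0.0425 -0.1038 0 -0.7639" --pt "0.0425 -0.1038 0 -0.7639" --pt "0.0425 -0.1038 0 -0.7639" --pt "0.0425 -0.1038 0 -0.7639"

```text
time: 9.23
ee_pos: [0.5395, 0.1506, 0.1945]
tcp_rot: [179.6, 0.3, -113.0]
wrist_force: [0.6, -0.4, -0.6]
opening: 0.0555
grasp_force: 0.0
```

In the tool's units: -8 cm is -0.1, -1.17 rad is -0.3724.

servo_tool --pt "0 0 -0.1 -0.3724" --pt "0 0 -0.1 -0.3724" --pt "0 0 -0.1 -0.3724" --pt "0 0 -0.1 -0.3724" --pt "0 0 -0.1 -0.3724" --pt "0 0 -0.1 -0.3724" --pt "0 0 -0.1 -0.3724" --pt "0 0 -0.1 -0.3724" --pt "0 0 -0.1 -0.3724" --pt "0 0 -0.1 -0.3724" --pt "0 0 -0.1 -0.3724"

```text
time: 10.15
ee_pos: [0.5395, 0.1506, 0.1143]
tcp_rot: [179.5, 0.3, -179.6]
wrist_force: [0.7, 0.7, 0.3]
opening: 0.0559
grasp_force: 0.0
```

In the tool's units: -9.3 cm is -0.1163, -8 cm is -0.1.

servo_tool --pt "0 0.0013 -0.0375 0" --pt "0 0.0013 -0.075 0" --pt "0 0.0013 -0.1 0" --pt "0 0.0013 -0.1163 0" --pt "0 0.0013 -0.1163 0" --pt "0 0.0013 -0.1163 0"

```text
time: 10.65
ee_pos: [0.5393, 0.1517, 0.0213]
tcp_rot: [179.6, 0.2, -179.5]
wrist_force: [-0.0, 0.3, 0.7]
opening: 0.0556
grasp_force: 0.0
```

servo_tool --pt "0 0 0 0" --pt "0 0 0 0" --pt "0 0 0 0" --pt "0 0 0 0" --pt "0 0 0 0" --pt "0 0 0 0" --pt "0 0 0 0" --pt "0 0 0 0" --claw 1

```text
time: 11.32
ee_pos: [0.5403, 0.152, 0.0228]
tcp_rot: [179.5, 0.4, -179.5]
wrist_force: [-0.7, -0.5, 6.7]
opening: 0.0233
grasp_force: 30.0
```

In the tool's units: -40.5 cm is -0.5063, 14 cm is 0.175, 1.386 rad is 0.4412.

servo_tool --pt "0 0 0.05 0" --pt "0 0 0.1 0" --pt "0 0 0.15 0" --pt "0 0 0.175 0" --pt "0.075 -0.5063 0.175 0.4412" --pt "0.075 -0.5063 0.175 0.4412" --pt "0.075 -0.5063 0.175 0.4412" --pt "0.075 -0.5063 0.175 0.4412" --pt "0.075 -0.5063 0.175 0.4412" --pt "0.075 -0.5063 0.175 0.4412" --pt "0.075 -0.5063 0.175 0.4412" --pt "0.075 -0.5063 0.175 0.4412" --pt "0.075 -0.5063 0.175 0.4412" --pt "0.075 -0.5063 0.175 0.4412" --pt "0.075 -0.5063 0.175 0.4412" --pt "0.075 -0.5063 0.175 0.4412" --pt "0.075 -0.5063 0.175 0.4412" --pt "0.075 -0.5063 0.175 0.4412" --pt "0.075 -0.5063 0.175 0.4412" --pt "0.075 -0.5063 0.175 0.4412"

```text
time: 12.98
ee_pos: [0.5994, -0.2525, 0.1613]
tcp_rot: [179.6, 0.2, -100.2]
wrist_force: [-0.5, 0.8, -2.4]
opening: 0.0231
grasp_force: 31.4
```

```bash
python3 - <<'E'
from h import *
o=get_obs(); print(o); im=shot('top','t2.png')
w=shot('wrist','w2.png')
a=cv2.resize(im[150:270,290:440],(600,480),interpolation=cv2.INTER_CUBIC)
cv2.imwrite('pics/c2.png',a[...,::-1])
E
```

```text
{'time': 12.9833, 'q': array([ -22.90389408,   18.73559271,   18.36230133,   90.10435111,
          0.14044388, -102.71047739]), 'qd': array([ 0.15239961, -0.09417027, -0.04670037, -0.01381495,  0.03616806,
       -0.54943894]), 'joint_efforts': array([-4.16620569e-01, -6.90390658e+01,  4.84897685e+01,  9.76216723e-02,
       -2.74254737e-03,  3.17062985e-02]), 'ee_pos': array([ 0.59937717, -0.25247645,  0.16127425]), 'tcp_rot': array([ 179.56495979,    0.2420899 , -100.19492117]), 'wrist_force': array([-0.54691706,  0.80278922, -2.42385556]), 'torque': array([ 0.01279919, -0.01114078,  0.05234112]), 'grasp_force': 31.42698861658573, 'opening': 0.02312645396337221}
```

View pics/full_w2.png

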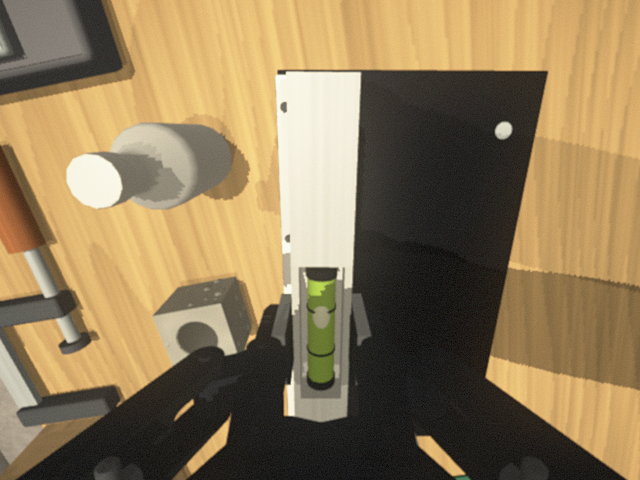

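In the tool's units: -9 cm is -0.1125, -8 cm is -0.1.

servo_tool --pt "0 0 -0.0375 0" --pt "0 0 -0.075 0" --pt "0 0 -0.1 0" --pt "0 0 -0.1125 0" --pt "0 0 -0.1125 0" --pt "0 0 -0.1125 0" --force 20

```text
time: 13.58
ee_pos: [0.5994, -0.2531, 0.0718]
tcp_rot: [179.6, 0.2, -100.1]
wrist_force: [-0.1, 0.1, -2.6]
opening: 0.0234
grasp_force: 31.4
```

In the tool's units: -0.4 cm is -0.005, -0.3 cm is -0.0038.

servo_tool --pt "0 0 -0.0013 0" --pt "0 0 -0.0025 0" --pt "0 0 -0.0038 0" --pt "0 0 -0.005 0" --pt "0 0 -0.005 0"

```text
time: 14.0
ee_pos: [0.5994, -0.2534, 0.0673]
tcp_rot: [179.6, 0.2, -100.1]
wrist_force: [-0.4, 0.4, -3.6]
opening: 0.0235
grasp_force: 31.4
```

servo_tool --pt "0 0 -0.0013 0" --pt "0 0 -0.0025 0" --pt "0 0 -0.0025 0" --claw 1 --force 20

```text
time: 14.25
ee_pos: [0.5992, -0.2533, 0.0648]
tcp_rot: [179.5, 0.2, -100.1]
wrist_force: [-1.1, -0.6, -3.2]
opening: 0.0236
grasp_force: 31.4
```

In the tool's units: -0.1 cm is -0.0013, -0.05 cm is -0.0006.

servo_tool --pt "0 0 -0.0006 0" --pt "0 0 -0.0013 0" --pt "0 0 -0.0013 0"

```text
time: 14.5
ee_pos: [0.5993, -0.2533, 0.0639]
tcp_rot: [179.5, 0.2, -100.1]
wrist_force: [0.2, -0.1, -3.1]
opening: 0.0231
grasp_force: 31.4
```

In the tool's units: -0.1 cm is -0.0013, -0.05 cm is -0.0006.

servo_tool --pt "0 0 -0.0006 0" --pt "0 0 -0.0013 0" --pt "0 0 -0.0013 0"

```text
time: 14.75
ee_pos: [0.5993, -0.2533, 0.0629]
tcp_rot: [179.5, 0.2, -100.1]
wrist_force: [0.3, 0.2, -3.8]
opening: 0.0233
grasp_force: 31.4
```

In the tool's units: -0.1 cm is -0.0013, -0.05 cm is -0.0006.

servo_tool --pt "0 0 -0.0006 0" --pt "0 0 -0.0013 0" --pt "0 0 -0.0013 0"

```text
time: 15.0
ee_pos: [0.5994, -0.2533, 0.0623]
tcp_rot: [179.6, 0.2, -100.1]
wrist_force: [0.3, 0.1, -0.0]
opening: 0.0234
grasp_force: 31.8
```

In the tool's units: -0.1 cm is -0.0013, -0.05 cm is -0.0006.

servo_tool --pt "0 0 -0.0006 0" --pt "0 0 -0.0013 0" --pt "0 0 -0.0013 0"

```text
time: 15.25
ee_pos: [0.5995, -0.2533, 0.062]
tcp_rot: [179.6, 0.2, -100.1]
wrist_force: [-3.1, 2.6, 4.9]
opening: 0.0235
grasp_force: 32.4
```

servo_tool --pt "0.0013 -0.0003 0 0" --pt "0.0025 -0.0004 0 0" --pt "0.0038 -0.0006 0 0" --pt "0.0038 -0.0006 0 0"

```text
time: 15.58
ee_pos: [0.6023, -0.2541, 0.0619]
tcp_rot: [179.6, 0.2, -100.2]
wrist_force: [-4.1, 1.2, 6.8]
opening: 0.0233
grasp_force: 32.7
```

In the tool's units: 0.1 cm is 0.0013, 0.05 cm is 0.0006.

servo_tool --pt "0.0006 -0.0001 0 0" --pt "0.0013 -0.0003 0 0" --pt "0.0013 -0.0003 0 0"

```text
time: 15.83
ee_pos: [0.6032, -0.2543, 0.062]
tcp_rot: [179.6, 0.2, -100.2]
wrist_force: [-3.7, 0.4, 6.3]
opening: 0.0233
grasp_force: 32.6
```

In the tool's units: 0.1 cm is 0.0013, 0.05 cm is 0.0006.

servo_tool --pt "0.0006 -0.0001 0 0" --pt "0.0013 -0.0003 0 0" --pt "0.0013 -0.0003 0 0"

```text
time: 16.08
ee_pos: [0.6042, -0.2545, 0.0619]
tcp_rot: [179.6, 0.2, -100.2]
wrist_force: [-4.3, 1.4, 6.1]
opening: 0.0236
grasp_force: 32.6
```

In the tool's units: 0.1 cm is 0.0013, 0.05 cm is 0.0006.

servo_tool --pt "0.0006 -0.0001 0 0" --pt "0.0013 -0.0003 0 0" --pt "0.0013 -0.0003 0 0"

```text
time: 16.33
ee_pos: [0.6051, -0.2547, 0.062]
tcp_rot: [179.6, 0.2, -100.2]
wrist_force: [-4.5, 1.5, 6.8]
opening: 0.0235
grasp_force: 32.7
```

servo_tool --pt "0.0006 -0.0001 0 0" --pt "0.0013 -0.0003 0 0" --pt "0.0013 -0.0003 0 0"

```text
time: 16.58
ee_pos: [0.6054, -0.2548, 0.062]
tcp_rot: [179.5, 0.2, -100.1]
wrist_force: [-8.7, 1.4, 9.2]
opening: 0.0239
grasp_force: 32.8
```

In the tool's units: 0.1 cm is 0.0013, 0.05 cm is 0.0006.

servo_tool --pt "0.0006 -0.0001 0 0" --pt "0.0013 -0.0003 0 0" --pt "0.0013 -0.0003 0 0"

```text
time: 16.83
ee_pos: [0.6055, -0.2548, 0.062]
tcp_rot: [179.4, 0.2, -100.2]
wrist_force: [-13.5, 2.3, 10.5]
opening: 0.0232
grasp_force: 33.1
```

servo_tool --pt "0 0 0 0" --pt "0 0 0 0" --pt "0 0 0 0" --pt "0 0 0 0" --pt "0 0 0 0" --claw 0.45

```text
time: 17.25
ee_pos: [0.6074, -0.2548, 0.0609]
tcp_rot: [179.6, 0.2, -100.1]
wrist_force: [-0.3, -0.5, 0.6]
opening: 0.0472
grasp_force: 0.0
```

In the tool's units: 10 cm is 0.125, 9 cm is 0.1125.

servo_tool --pt "0 0 0.0375 0" --pt "0 0 0.075 0" --pt "0 0 0.1125 0" --pt "0 0 0.125 0" --pt "0 0 0.125 0" --pt "0 0 0.125 0"

```text
time: 17.75
ee_pos: [0.6076, -0.2549, 0.1607]
tcp_rot: [179.6, 0.2, -100.1]
wrist_force: [-0.1, 0.1, -0.0]
opening: 0.0465
grasp_force: 0.0
```

```bash
python3 - <<'E'
from h import *
o=get_obs(); print(o['ee_pos'],o['tcp_rot']); w=shot('wrist','w3.png')
E
```

```text
[ 0.60758757 -0.25489122  0.16073217] [ 179.58877438    0.23592678 -100.14159129]
```

View pics/full_w3.png

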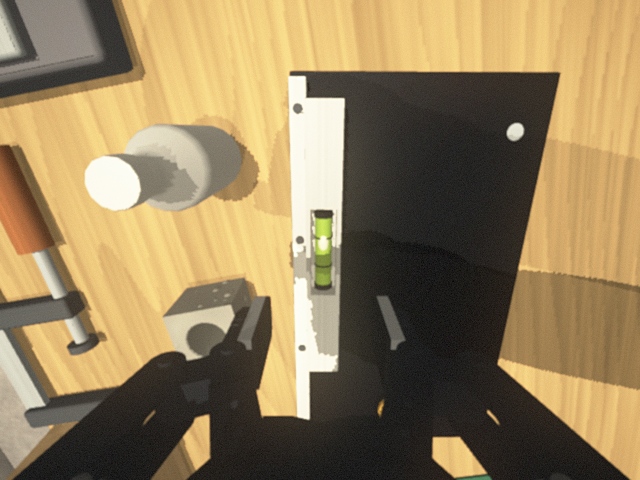

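```bash
python3 - <<'E'
import cv2
im=cv2.imread('pics/full_w3.png')[200:300,295:355]
cv2.imwrite('pics/c3.png',cv2.resize(im,None,fx=6,fy=6,interpolation=cv2.INTER_CUBIC))
E
```

```text
(no output)
```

View pics/c3.png

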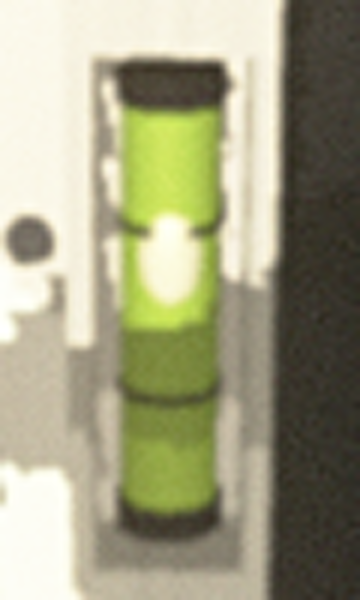

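Enlarged, the lines are at rows 232 and 400 and the bubble spans rows 212–305. It therefore reads about 7 mm towards the ball-foot end, which is about 2.8 rad of clockwise turn. The level is flush, so I'll go to the knob.

In the tool's units: 18.9 cm is 0.2363, -4.1 cm is -0.0513, 1.31 rad is 0.417.

servo_tool --pt "-0.0513 0.2363 0 0.417" --pt "-0.0513 0.2363 0 0.417" --pt "-0.0513 0.2363 0 0.417" --pt "-0.0513 0.2363 0 0.417" --pt "-0.0513 0.2363 0 0.417" --pt "-0.0513 0.2363 0 0.417" --pt "-0.0513 0.2363 0 0.417" --pt "-0.0513 0.2363 0 0.417" --pt "-0.0513 0.2363 0 0.417" --pt "-0.0513 0.2363 0 0.417" --pt "-0.0513 0.2363 0 0.417" --pt "-0.0513 0.2363 0 0.417" --pt "-0.0513 0.2363 0 0.417" --claw 0.1

```text
time: 18.88
ee_pos: [0.5657, -0.0657, 0.1594]
tcp_rot: [179.5, 0.4, -25.2]
wrist_force: [-0.1, 0.1, -0.4]
opening: 0.0769
grasp_force: 0.0
```

```bash
python3 - <<'E'
from h import *
o=get_obs(); print(o['ee_pos'],o['tcp_rot'],o['opening']); w=shot('wrist','w4.png')
E
```

```text
[ 0.56569247 -0.06571944  0.15939991] [179.51283955   0.36999943 -25.21856722] 0.07694972589039398
```

View pics/full_w4.png

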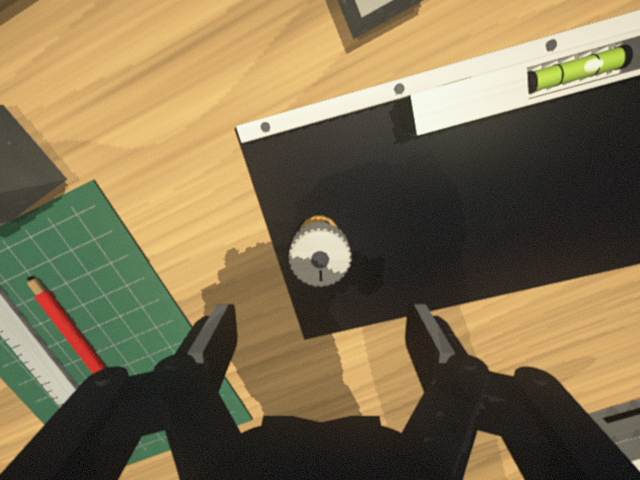

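The knob top is centred at (320,259), and the vial can also be seen at (580,68).

```bash
python3 - <<'E'
from h import *
print(ray('wrist',320,259,.098))
E
```

```text
[ 0.56757882 -0.06490899  0.098     ]
```

servo_tool --pt "0.0019 0.001 -0.025 0" --pt "0.0019 0.001 -0.0625 0" --pt "0.0019 0.001 -0.1 0" --pt "0.0019 0.001 -0.11 0" --pt "0.0019 0.001 -0.11 0" --pt "0.0019 0.001 -0.11 0"

```text
time: 19.43
ee_pos: [0.5678, -0.065, 0.0737]
tcp_rot: [179.6, 0.3, -25.1]
wrist_force: [-0.4, -0.1, 1.7]
opening: 0.0772
grasp_force: 0.0
```

servo_tool --pt "0 0 0 0" --pt "0 0 0 0" --pt "0 0 0 0" --pt "0 0 0 0" --pt "0 0 0 0" --pt "0 0 0 0" --pt "0 0 0 0" --pt "0 0 0 0" --claw 1 --force 40

```text
time: 20.1
ee_pos: [0.568, -0.0665, 0.0752]
tcp_rot: [179.4, 0.1, -25.2]
wrist_force: [-4.4, -6.3, 9.9]
opening: 0.0385
grasp_force: 40.1
```

In the tool's units: -0.1 cm is -0.0013, -2.4 rad is -0.7639.

servo_tool --pt "0 -0.0013 0.0013 -0.0382" --pt "0 -0.0013 0.0013 -0.0764" --pt "0 -0.0013 0.0013 -0.1146" --pt "0 -0.0013 0.0013 -0.1528" --pt "0 -0.0013 0.0013 -0.191" --pt "0 -0.0013 0.0013 -0.2292" --pt "0 -0.0013 0.0013 -0.2674" --pt "0 -0.0013 0.0013 -0.3056" --pt "0 -0.0013 0.0013 -0.3438" --pt "0 -0.0013 0.0013 -0.382" --pt "0 -0.0013 0.0013 -0.4202" --pt "0 -0.0013 0.0013 -0.4584" --pt "0 -0.0013 0.0013 -0.4966" --pt "0 -0.0013 0.0013 -0.5348" --pt "0 -0.0013 0.0013 -0.573" --pt "0 -0.0013 0.0013 -0.6112" --pt "0 -0.0013 0.0013 -0.6494" --pt "0 -0.0013 0.0013 -0.6875" --pt "0 -0.0013 0.0013 -0.7257" --pt "0 -0.0013 0.0013 -0.7639"

```text
time: 21.77
ee_pos: [0.5671, -0.0662, 0.0752]
tcp_rot: [179.6, 0.2, -163.0]
wrist_force: [-6.3, -1.2, 6.2]
opening: 0.0388
grasp_force: 41.4
```

In the tool's units: -0.4 rad is -0.1273.

servo_tool --pt "0 0 0 -0.0382" --pt "0 0 0 -0.0764" --pt "0 0 0 -0.1146" --pt "0 0 0 -0.1273" --pt "0 0 0 -0.1273"

```text
time: 22.18
ee_pos: [0.5671, -0.066, 0.0752]
tcp_rot: [179.6, 0.2, 174.3]
wrist_force: [-7.3, -1.3, 5.1]
opening: 0.0385
grasp_force: 41.5
```

servo_tool --pt "0 0 0 0" --pt "0 0 0 0" --pt "0 0 0 0" --pt "0 0 0 0" --pt "0 0 0 0" --claw 0.1

```text
time: 22.6
ee_pos: [0.568, -0.066, 0.0742]
tcp_rot: [179.6, 0.3, 174.5]
wrist_force: [0.5, -0.1, 0.2]
opening: 0.0769
grasp_force: 0.0
```

In the tool's units: 9 cm is 0.1125, 6 cm is 0.075, 1 rad is 0.3183.

servo_tool --pt "0 0 0.0375 0.3183" --pt "0 0 0.075 0.3183" --pt "0 0 0.1125 0.3183" --pt "0 0 0.1125 0.3183" --pt "0 0 0.1125 0.3183" --pt "0 0 0.1125 0.3183" --pt "0 0 0.1125 0.3183" --pt "0 0 0.1125 0.3183" --pt "0 0 0.1125 0.3183"

```text
time: 23.35
ee_pos: [0.5679, -0.066, 0.164]
tcp_rot: [179.6, 0.2, -127.9]
wrist_force: [0.3, 0.1, -0.4]
opening: 0.0766
grasp_force: 0.0
```

In the tool's units: -18.9 cm is -0.2363, 3.9 cm is 0.0488, 0.486 rad is 0.1547.

servo_tool --pt "0.0488 -0.2363 0 0.1547" --pt "0.0488 -0.2363 0 0.1547" --pt "0.0488 -0.2363 0 0.1547" --pt "0.0488 -0.2363 0 0.1547" --pt "0.0488 -0.2363 0 0.1547" --pt "0.0488 -0.2363 0 0.1547" --pt "0.0488 -0.2363 0 0.1547" --pt "0.0488 -0.2363 0 0.1547" --pt "0.0488 -0.2363 0 0.1547"

```text
time: 24.1
ee_pos: [0.6068, -0.254, 0.1642]
tcp_rot: [179.6, 0.3, -100.4]
wrist_force: [0.5, 0.5, 1.3]
opening: 0.0769
grasp_force: 0.0
```

```bash
python3 - <<'E'
from h import *
o=get_obs(); print(o['ee_pos'],o['tcp_rot']); w=shot('wrist','w5.png')
cv2.imwrite('pics/c5.png',cv2.resize(w[195:305,285:365,::-1],None,fx=5.4,fy=5.4,interpolation=cv2.INTER_CUBIC))
E
```

```text
[ 0.60681031 -0.25400659  0.16420692] [ 179.55588193    0.25026267 -100.42509312]
```

View pics/c5.png

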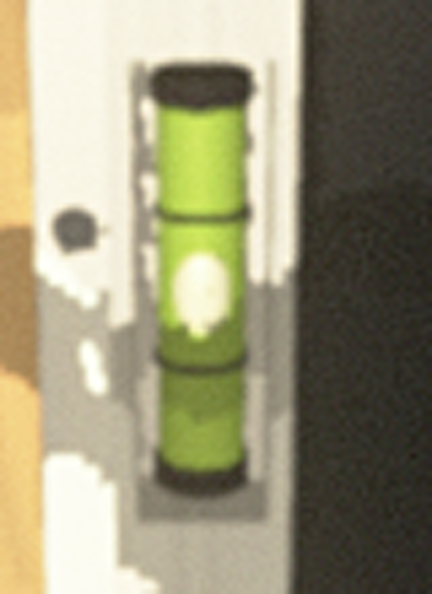

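Lines at rows 217 and 365, bubble about 250–336, so it's close to centred. I'll check this with a blue-channel profile converted to mm.

```bash
python3 - <<'E'
from h import *
for f,c0,r0,r1 in(('w3',323,215,290),('w5',322,205,295)):
    im=cv2.imread('pics/full_%s.png'%f).astype(int)
    s=im[r0:r1,c0-3:c0+4]
    print(f,[(r0+i,*s[i].mean(0).round().astype(int)) for i in range(r1-r0)] if f=='w5' else '')
    print([(r0+i,int(b)) for i,b in enumerate((s[...,0]/s[...,1]*100).mean(1))])
E
```

```text
w3 
[(215, 80), (216, 85), (217, 76), (218, 52), (219, 43), (220, 40), (221, 41), (222, 41), (223, 40), (224, 41), (225, 41), (226, 40), (227, 40), (228, 40), (229, 40), (230, 41), (231, 40), (232, 40), (233, 40), (234, 40), (235, 50), (236, 71), (237, 84), (238, 86), (239, 86), (240, 88), (241, 89), (242, 88), (243, 88), (244, 87), (245, 87), (246, 87), (247, 86), (248, 82), (249, 73), (250, 56), (251, 42), (252, 39), (253, 39), (254, 41), (255, 43), (256, 45), (257, 45), (258, 45), (259, 44), (260, 44), (261, 45), (262, 44), (263, 45), (264, 45), (265, 48), (266, 54), (267, 52), (268, 47), (269, 45), (270, 44), (271, 44), (272, 44), (273, 45), (274, 42), (275, 42), (276, 41), (277, 41), (278, 41), (279, 42), (280, 41), (281, 42), (282, 42), (283, 41), (284, 43), (285, 53), (286, 74), (287, 77), (288, 80), (289, 82)]
w5 [(205, np.int64(206), np.int64(234), np.int64(240)), (206, np.int64(148), np.int64(170), np.int64(179)), (207, np.int64(72), np.int64(87), np.int64(94)), (208, np.int64(43), np.int64(57), np.int64(64)), (209, np.int64(49), np.int64(63), np.int64(69)), (210, np.int64(
[... 4610 characters left out ...]
1, 40), (232, 40), (233, 39), (234, 42), (235, 49), (236, 43), (237, 39), (238, 39), (239, 40), (240, 38), (241, 46), (242, 67), (243, 83), (244, 88), (245, 89), (246, 88), (247, 88), (248, 86), (249, 86), (250, 87), (251, 86), (252, 86), (253, 84), (254, 79), (255, 73), (256, 61), (257, 46), (258, 41), (259, 44), (260, 44), (261, 44), (262, 49), (263, 58), (264, 50), (265, 45), (266, 43), (267, 44), (268, 44), (269, 44), (270, 44), (271, 43), (272, 43), (273, 42), (274, 42), (275, 42), (276, 42), (277, 41), (278, 42), (279, 41), (280, 42), (281, 45), (282, 57), (283, 78), (284, 78), (285, 80), (286, 82), (287, 84), (288, 86), (289, 86), (290, 86), (291, 86), (292, 87), (293, 86), (294, 87)]
```

The bubble spans 242.0–256.3 with the lines at 235 and 263, so the reading is about 0 mm. Next I'll turn the gripper along the level, open it fully and approach the top face.

In the tool's units: -7 cm is -0.0875, -6 cm is -0.075, -1.566 rad is -0.4985.

servo_tool --pt "-0.0016 -0.001 0 -0.4985" --pt "-0.0016 -0.001 0 -0.4985" --pt "-0.0016 -0.001 0 -0.4985" --pt "-0.0016 -0.001 0 -0.4985" --pt "-0.0016 -0.001 0 -0.4985" --pt "-0.0016 -0.001 0 -0.4985" --pt "-0.0016 -0.001 0 -0.4985" --pt "-0.0016 -0.001 0 -0.4985" --pt "-0.0016 -0.001 0 -0.4985" --pt "-0.0016 -0.001 0 -0.4985" --pt "-0.0016 -0.001 0 -0.4985" --pt "-0.0016 -0.001 0 -0.4985" --pt "-0.0016 -0.001 0 -0.4985" --pt "-0.0016 -0.001 -0.05 -0.4985" --pt "-0.0016 -0.001 -0.075 -0.4985" --pt "-0.0016 -0.001 -0.0875 -0.4985" --pt "-0.0016 -0.001 -0.0875 -0.4985" --claw 0

```text
time: 25.57
ee_pos: [0.6044, -0.2544, 0.0917]
tcp_rot: [179.5, 0.0, 169.9]
wrist_force: [-0.0, 0.1, -0.6]
opening: 0.0853
grasp_force: 0.0
```

```bash
python3 - <<'E'
from h import *
o=get_obs(); print(o['ee_pos'],o['tcp_rot'],o['opening'],o['wrist_force']); w=shot('wrist','w6.png')
E
```

```text
[ 0.60440925 -0.25435001  0.09174245] [1.79503757e+02 2.91233392e-02 1.69941690e+02] 0.08527964480042981 [-0.03681938  0.13557494 -0.58217162]
```

View pics/full_w6.png

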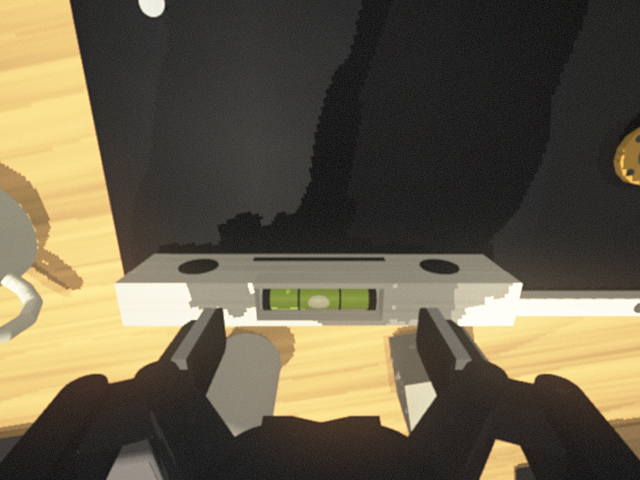

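From this side the bubble is at column 318.5 and the lines at about 299.5 and 341. That reads about 0.7 mm off at most, well between the lines. I'll go down to press.

In the tool's units: -1.2 cm is -0.015, -0.05 cm is -0.0006.

servo_tool --pt "0.0013 -0.0006 -0.005 0" --pt "0.0013 -0.0006 -0.01 0" --pt "0.0013 -0.0006 -0.015 0" --pt "0.0013 -0.0006 -0.015 0" --pt "0.0013 -0.0006 -0.015 0"

```text
time: 26.03
ee_pos: [0.6065, -0.2563, 0.0822]
tcp_rot: [179.6, 0.2, 169.9]
wrist_force: [0.1, 0.1, -0.1]
opening: 0.0857
grasp_force: 0.0
```

In the tool's units: -0.3 cm is -0.0038, -0.2 cm is -0.0025.

servo_tool --pt "0 0 -0.0013 0" --pt "0 0 -0.0025 0" --pt "0 0 -0.0038 0" --pt "0 0 -0.0038 0"

```text
time: 26.37
ee_pos: [0.6064, -0.2563, 0.0788]
tcp_rot: [179.5, 0.2, 169.9]
wrist_force: [-0.5, 0.3, 0.1]
opening: 0.0854
grasp_force: 0.0
```

In the tool's units: -0.2 cm is -0.0025, -0.1 cm is -0.0013.

servo_tool --pt "-0.0013 0.0013 -0.0013 0" --pt "-0.0013 0.0013 -0.0025 0" --pt "-0.0013 0.0013 -0.0025 0"

```text
time: 26.62
ee_pos: [0.6054, -0.2552, 0.0768]
tcp_rot: [179.6, 0.2, 169.9]
wrist_force: [-0.5, -0.3, 0.5]
opening: 0.0851
grasp_force: 0.0
```

In the tool's units: -0.2 cm is -0.0025, -0.1 cm is -0.0013.

servo_tool --pt "0 0 -0.0013 0" --pt "0 0 -0.0025 0" --pt "0 0 -0.0025 0"

```text
time: 26.87
ee_pos: [0.6054, -0.2553, 0.0748]
tcp_rot: [179.6, 0.2, 169.9]
wrist_force: [-0.2, -0.4, -0.6]
opening: 0.0853
grasp_force: 0.0
```

In the tool's units: -0.1 cm is -0.0013, -0.05 cm is -0.0006.

servo_tool --pt "0 0 -0.0006 0" --pt "0 0 -0.0013 0" --pt "0 0 -0.0013 0"

```text
time: 27.12
ee_pos: [0.6055, -0.2553, 0.0739]
tcp_rot: [179.6, 0.2, 169.9]
wrist_force: [-0.8, -0.6, -0.2]
opening: 0.0854
grasp_force: 0.0
```

In the tool's units: -0.1 cm is -0.0013, -0.05 cm is -0.0006.

servo_tool --pt "0 0 -0.0006 0" --pt "0 0 -0.0013 0" --pt "0 0 -0.0013 0"

```text
time: 27.37
ee_pos: [0.6055, -0.2553, 0.0729]
tcp_rot: [179.6, 0.2, 169.9]
wrist_force: [-0.4, 0.5, -0.3]
opening: 0.0854
grasp_force: 0.0
```

In the tool's units: -0.1 cm is -0.0013, -0.05 cm is -0.0006.

servo_tool --pt "0 0 -0.0006 0" --pt "0 0 -0.0013 0" --pt "0 0 -0.0013 0"

```text
time: 27.62
ee_pos: [0.6055, -0.2553, 0.0723]
tcp_rot: [179.6, 0.3, 169.9]
wrist_force: [-0.6, 0.4, 1.6]
opening: 0.0854
grasp_force: 0.8
```

In the tool's units: -0.05 cm is -0.0006.

servo_tool --pt "0 0 -0.0006 0" --pt "0 0 -0.0006 0" --pt "0 0 -0.0006 0"

```text
time: 27.87
ee_pos: [0.6056, -0.2553, 0.0722]
tcp_rot: [179.6, 0.3, 169.9]
wrist_force: [-1.6, 1.3, 6.1]
opening: 0.0854
grasp_force: 2.7
```

In the tool's units: -0.05 cm is -0.0006.

servo_tool --pt "0 0 -0.0006 0" --pt "0 0 -0.0006 0" --pt "0 0 -0.0006 0"

```text
time: 28.12
ee_pos: [0.6057, -0.2554, 0.0722]
tcp_rot: [179.6, 0.3, 169.9]
wrist_force: [-2.8, 2.4, 7.9]
opening: 0.0854
grasp_force: 4.0
```

In the tool's units: -0.08 cm is -0.001.

servo_tool --pt "0 0 -0.001 0" --pt "0 0 -0.001 0" --pt "0 0 -0.001 0"

```text
time: 28.37
ee_pos: [0.6058, -0.2554, 0.0721]
tcp_rot: [179.6, 0.3, 169.9]
wrist_force: [-3.4, 3.1, 12.8]
opening: 0.0855
grasp_force: 6.1
```

In the tool's units: -0.06 cm is -0.0008.

servo_tool --pt "0 0 -0.0008 0" --pt "0 0 -0.0008 0" --pt "0 0 -0.0008 0" --pt "0 0 -0.0008 0"

```text
time: 28.7
ee_pos: [0.6059, -0.2554, 0.0721]
tcp_rot: [179.6, 0.4, 169.9]
wrist_force: [-4.9, 3.6, 15.2]
opening: 0.0855
grasp_force: 7.6
```

About 15 N, shared by both fingers. I'll measure the bubble numerically under load, along with the level's slope to its rail edge.

```bash
python3 - <<'E'
from h import *
def meas(im):
    hsv=cv2.cvtColor(im,cv2.COLOR_RGB2HSV); m=cv2.inRange(hsv,(28,110,60),(45,255,255))
    n,l,s,c=cv2.connectedComponentsWithStats(m[200:440,200:440]); k=s[1:,4].argmax()+1
    x,y,w,h=s[k][:4]; x+=200;y+=200; print('vial box',x,y,w,h)
    ctr=im[y:y+h,x:x+w].astype(int)
    b=(ctr[...,2]/np.maximum(ctr[...,1],1)); bub=(b>.7)&(ctr[...,1]>110)
    cols=np.where(bub.sum(0)>=2)[0]; print('bubble cols',x+cols.min(),x+cols.max(),'mean',x+np.where(bub)[1].mean())
    g=ctr[:,:,1].min(0) if 0 else ctr[:4,:,1].mean(0); print([(x+i,int(v)) for i,v in enumerate(g)])
meas(cv2.imread('pics/full_w6.png')[...,::-1].copy())
o=get_obs(); im=shot('wrist','w7.png'); meas(im); print(get_obs()['wrist_force'],get_obs()['time'])
E
```

```text
vial box 269 289 101 20
bubble cols 308 328 mean 318.3557692307692
[(np.int32(269), 65), (np.int32(270), 109), (np.int32(271), 135), (np.int32(272), 142), (np.int32(273), 139), (np.int32(274), 141), (np.int32(275), 142), (np.int32(276), 140), (np.int32(277), 140), (np.int32(278), 141), (np.int32(279), 139), (np.int32(280), 140), (np.int32(281), 141), (np.int32(282), 138), (np.int32(283), 139), (np.int32(284), 139), (np.int32(285), 145), (np.int32(286), 163), (np.int32(287), 176), (np.int32(288), 171), (np.int32(289), 167), (np.int32(290), 153), (np.int32(291), 140), (np.int32(292), 140), (np.int32(293), 140), (np.int32(294), 141), (np.int32(295), 141), (np.int32(296), 139), (np.int32(297), 117), (np.int32(298), 78), (np.int32(299), 83), (np.int32(300), 124), (np.int32(301), 139), (np.int32(302), 144), (np.int32(303), 140), (np.int32(304), 140), (np.int32(305), 140), (np.int32(306), 139), (np.int32(307), 141), (np.int32(308), 138), (np.int32(309), 140), (np.int32(310), 141), (np.int32(311), 140), (np.int32(312), 141), (np.int32(313), 141), (np.int32(314), 142), (np.int32(315), 140), (
[... 3065 characters left out ...]
p.int32(348), 145), (np.int32(349), 144), (np.int32(350), 142), (np.int32(351), 142), (np.int32(352), 142), (np.int32(353), 142), (np.int32(354), 144), (np.int32(355), 143), (np.int32(356), 143), (np.int32(357), 144), (np.int32(358), 142), (np.int32(359), 141), (np.int32(360), 143), (np.int32(361), 143), (np.int32(362), 143), (np.int32(363), 142), (np.int32(364), 144), (np.int32(365), 142), (np.int32(366), 141), (np.int32(367), 142), (np.int32(368), 142), (np.int32(369), 143), (np.int32(370), 141), (np.int32(371), 142), (np.int32(372), 142), (np.int32(373), 142), (np.int32(374), 144), (np.int32(375), 138), (np.int32(376), 101), (np.int32(377), 59)]
[-4.54326809  3.71665828 15.26557889] 28.75
```

Under load the bubble is at 320.2 and the lines' midpoint at 320.8, about 0.3 mm off. I'll hold briefly to confirm it's steady, then hand in.

servo_tool --pt "0 0 0 0" --pt "0 0 0 0" --pt "0 0 0 0" --pt "0 0 0 0" --pt "0 0 0 0" --pt "0 0 0 0" --pt "0 0 0 0" --pt "0 0 0 0"

```text
time: 29.42
ee_pos: [0.606, -0.2555, 0.0721]
tcp_rot: [179.6, 0.4, 169.9]
wrist_force: [-5.1, 3.6, 15.9]
opening: 0.0853
grasp_force: 7.6
```

```bash
python3 -c "
from workcell import *
print(job_done())"
```

```text
the job is handed in; nothing more can be done
None
```

The job is handed in after about 29 s: the level lies along the stop rail, the bubble measured about 0.3 mm off centre (limit 2 mm), and both fingers are still pressing it down with about 16 N; flushness was last seen before the knob was turned.

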